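# Gauge the channel depth of a mould and record it

### The job

Take the depth gauge from its stand and measure the channel in the aluminium mould that stands on the round mat: press gently on its sprung grip, without forcing it, until the probe is down on the channel floor and the gauge's foot sits flat on the mould, and keep it there for a good second while you read the depth. Then put the gauge back upright on its stand and slide the black marker of the recording scale to the depth you read. Leave the other things on the table where they are.

Things in the scene. Friction and masses are not known exactly. Their poses are not given: they have to be found in the camera images.
- gauge: Depth gauge, loose, 0.18 kg. Steel foot 24 (x) by 46 (y) by 7 mm; above it, from 13 to 55 mm over the foot's underside, a sprung grey grip sleeve 20 (x) by 30 (y) mm: grip that across x, fingertips 18 mm up or higher. Origin: centre of the foot's underside, z up. A sprung probe, 5 mm thick, round end, sticks out 20 mm below. Starts with probe in the stand's hole, axes along the stand's.
- sleeve (a joint): How far the grip sleeve is pushed down towards the foot, m: 0 to 0.0055 (stop). It starts to move at 5 N and needs 13 N at the stop; beyond that the gauge is rigid and the force jumps (over 25 N harms it). When it has moved by 1 to 4 mm the foot is firmly and gently seated.
- probe (a joint): How far the probe is pushed in, m: 0 = out, 0.020 = tip level with the foot's underside. With the foot flat and the probe on the channel floor, depth = 0.020 - value. Spring 2 N out to 5 N fully in (more than the gauge's weight). On the mould's flat top it just goes right in; drawn sideways over the channel it springs down. A stem on top of the grip (tip 65 to 85 mm up) rises with it.
- probe_tip (a point): Lowest point of the gauge's probe, on the gauge's vertical middle line.
- stand: Black plastic stand of the gauge, fixed, 55 (x) by 70 (y) by 35 mm high; origin: centre of its underside. In its top a square hole 15 mm wide, 28 mm deep takes the probe; the gauge's foot rests on the top, its origin over the stand's. Stand and recording scale may change sides.
- mat: Thin round black rubber mat, 170 mm across, fixed on the table under the mould to be measured; origin at its centre. The mould's top is 35 mm above the table.
- mould_a: Aluminium channel mould, fixed, 110 (x) by 70 (y) by 35 mm high; origin: centre of its underside, z up. In its top one blind channel, 9 mm wide, 89 mm long, parallel to x, its middle 5 to 8 mm beside the middle line (+y or -y, not known); depth 5 to 20 mm, not known. Three alike, depths differ; which one stands on the mat (nearest its centre) changes: measure that one.
- mould_b: As mould_a: same look and size, own channel side and depth.
- mould_c: As mould_a: same look and size, own channel side and depth.
- marker_base: Recording scale, fixed: white track 40 (x) by 170 (y) by 14 mm high, paper strips with ticks along both sides; origin: centre of its underside; grows along +y. Zero lies 60 mm to the -y side of the origin; 5 mm of track stand for 1 mm of depth (short ticks), long ticks every 25 mm (0, 5, 10, 15, 20 mm depth).
- marker (a joint): Place of the recording marker along the track, m, 0 at the zero tick (end stop), 0.12 at the far stop, growing along the scale's +y; the marker's middle points at the reading. Wanted = 5 times the channel depth (10 mm depth: 0.050). Slides with 1.5 N of friction and stays where left. Starts within 20 mm of zero.
- marker_top (a point): Middle of the top face of the black marker, a block 28 (x, across the track) by 20 (y, along the track) by 40 mm tall, its top 54.5 mm above the table; pinch it from above across its 28 mm, or push it along.
- carton_1: Small red carton 50 by 36 by 24 mm, loose bystander behind the mat; origin at the centre of its underside.
- carton_2: Red carton 70 by 45 by 28 mm, loose bystander near the robot.
- dish: Small glass dish, 70 mm across, 20 mm high, loose bystander.
- beaker: Glass beaker, 68 mm across, 90 mm high, loose bystander.
- jar: Amber glass jar, 48 mm across, 60 mm high, loose bystander.
- paper_roll: Paper roll standing on end, 124 mm across, 100 mm high, loose bystander.
There are look-alikes about, which are no part of the job. Of the things like the marker_base, leave any that is blue or pink; of the rest the smaller one is meant.

How it is judged (in metres and radians):
On the way:
1. the gauge's foot is flat on the mould on the mat and pressed there, the probe on the channel floor, for a second, before the marker is set (((horizontal distance between mould_a and mat below 0.04 m and z of gauge in the frame of mould_a between 0.033 and 0.0365 m and z of probe_tip in the frame of mould_a below 0.0285 m and contact force between gauge and mould_a above 2 N) or (horizontal distance between mould_b and mat below 0.04 m and z of gauge in the frame of mould_b between 0.033 and 0.0365 m and z of probe_tip in the frame of mould_b below 0.0245 m and contact force between gauge and mould_b above 2 N) or (horizontal distance between mould_c and mat below 0.04 m and z of gauge in the frame of mould_c between 0.033 and 0.0365 m and z of probe_tip in the frame of mould_c below 0.0205 m and contact force between gauge and mould_c above 2 N)) and angle between gauge's own z axis and vertical below 0.06 rad and value of joint marker below 0.028 m), for 0.8 s.
At the end, for the whole second after the job is handed in: The gauge stands upright at rest on its stand (within 12 mm of its middle, foot on the stand's top within 3 mm, tilt under 0.06 rad), and the recording marker stands within 8 mm of travel (1.6 mm of depth) of the true channel depth of the mould on the mat (horizontal distance between gauge and stand below 0.012 m and z of gauge in the frame of stand between 0.033 and 0.038 m and angle between gauge's own z axis and vertical below 0.06 rad and linear speed of gauge below 0.02 m/s and ((horizontal distance between mould_a and mat below 0.04 m and value of joint marker between 0.032 and 0.048 m) or (horizontal distance between mould_b and mat below 0.04 m and value of joint marker between 0.052 and 0.068 m) or (horizontal distance between mould_c and mat below 0.04 m and value of joint marker between 0.072 and 0.088 m))); the robot touches nothing.
It fails at once if the gauge is pressed on a mould with more than 25 N (contact force between gauge and mould_a above 25 N or contact force between gauge and mould_b above 25 N or contact force between gauge and mould_c above 25 N).
It fails at once if a bystander is moved by more than 20 mm (distance of any of carton_1, carton_2, dish, beaker, jar, paper_roll from where it was at the start of the episode above 0.02 m).
It also fails if it takes over 67 s, if anything falls off the work surface, if the arm or the gripper's body presses on something with over 40 N, if the wrist force passes 120 N, or if a joint passes its speed limit or range.

### The arm

A 6-joint arm with a two-finger parallel gripper is mounted at the origin on the work surface. World frame = base frame: x ahead of the robot, y to its left, z up, the work surface at z = 0. Lengths are in mm, angles in rad, forces in N, time in s.
With the tool pointing down it reaches from about 275 to 825 mm from the base axis. Payload 5.2 kg.
Tool frame: the origin (TCP) lies at the very end of the fingers, on their centre line; the grasp point (between the pads) lies 19 mm behind it; z points along the fingers, y is the line along which they close (so a half turn about z gives the same grasp; the last joint's range is limited). The gripper opens to 93 mm and grips with 3 to 60 N. Pads are 15 mm wide; open, the fingers measure 128 mm over their backs; the gripper's body (75 mm by 188 mm) begins 65 mm behind the grasp point.
Start: joints at [-1.449, 0.259, 1.535, -0, 1.348, -0.203], TCP at [175.536, -521.241, 191.053] pointing down, gripper open.
Joint ranges: [-3.14, 3.14], [-0.91, 2.08], [0.19, 2.58], [-1.22, 4.36], [0.22, 2.71], [-3.12, 3.12]. Speed limits (rad/s): [2.57, 2.57, 3.14, 3.14, 3.14, 3.14].

### API

Orientations are given as [roll, pitch, yaw] about the fixed x, y, z axes, in that order (R = Rz(yaw) Ry(pitch) Rx(roll)).
In Python, from bench import robot gives the robot as it stands. The module is installed in compiled form; this text tells all that it offers. Calls block until the motion is done:
- robot.move_ptp(position, orientation): joint-space move of the TCP to a pose.
- robot.move_linear(position, ori=None, speed=150, f_stop=None): straight line of the TCP; ori=None keeps the orientation; speed is the mean speed in mm/s. With f_stop (N) it stops when the force on the tool has changed by that much, and returns True; else False.
- robot.move_j(angles): joint-space move.
- robot.move_gripper(opening): opening from 0.0 (shut) to 1.0 (fully open); the grip force is fixed at half the most; returns when the fingers have stopped.
- robot.sleep(seconds).
- robot.inverse_kinematics(position, orientation): joint angles nearest the present ones, or None.
- robot.get_image(name): name is "scene" or "top" or "wrist"; returns a dict with "img" (384x512x3 uint8, blue, green, red), "fovy" (degrees; the focal length in pixels is half the picture's height over the tangent of half this angle, whatever the lens; pixels are square), "cx", "cy" (the principal point, pixels), "eye" and "orientation" of the camera in the world. Camera axes: x right, y down, z forward; pixel columns grow to the right and rows downward; lengths in mm; the calibration is good to about 2 mm. A picture is of the moment at which its call begins. There is no depth.
A pose or a line that the arm cannot do raises robot.MotionError and nothing moves.
- robot.hand_in(): hands the job in; it is judged then, once.
Readings, each from a call of its own:
- robot.current_t(): time.
- robot.current_qpos(): joint angles.
- robot.current_joint_vel(): joint speeds.
- robot.current_joint_efforts(): joint torques, N m.
- robot.current_tcp_pos(): TCP position.
- robot.current_eef_rot(): TCP orientation.
- robot.current_contact_force(): force on the tool from outside, world axes, zero at the start.
- robot.current_ft_torque(): the same for the moment, N m.
- robot.current_gripper_width(): opening from 0.0 (shut) to 1.0 (fully open).
- robot.current_finger_force(): force on a finger pad.
Only numpy, scipy, OpenCV 4.12 (cv2) and the standard library are available. Lean on these libraries where they do the work, as an engineer would, in place of code of your own. Each camera call takes 0.05 s, during which the arm holds its last target. There are 200 camera calls.

## Working session

There is one attempt and no reset: what is moved stays moved. The work goes in short steps, each a Python script; the robot and the scene stay as the last script left them, time stands still between calls to the robot, and variables do not carry over. Pictures are saved under pics/ and viewed, at most 10 in all, crops included, and the job is handed in when it is done.

```bash
mkdir -p pics; cat > h.py <<'E'
import numpy as np, cv2, pickle
from bench import robot
from scipy.spatial.transform import Rotation as R
def cam(n):
    d=robot.get_image(n); return d
def rot(d):
    o=np.array(d["orientation"],float)
    return o if o.shape==(3,3) else R.from_euler('xyz',o).as_matrix()
def ray(d,uv,z):
    f=d["img"].shape[0]/2/np.tan(np.radians(d["fovy"])/2)
    uv=np.atleast_2d(uv).astype(float)
    v=np.c_[(uv[:,0]-d["cx"])/f,(uv[:,1]-d["cy"])/f,np.ones(len(uv))]@rot(d).T
    e=np.array(d["eye"],float); return e+v*((z-e[2])/v[:,2])[:,None]
def proj(d,P):
    f=d["img"].shape[0]/2/np.tan(np.radians(d["fovy"])/2)
    c=(np.atleast_2d(P)-np.array(d["eye"]))@rot(d)
    return np.c_[d["cx"]+f*c[:,0]/c[:,2],d["cy"]+f*c[:,1]/c[:,2]]
E
python3 - <<'E'
from h import *
D={n:cam(n) for n in("scene","top")}
pickle.dump(D,open("d0.pkl","wb"))
for n,d in D.items():
    print(n,d["fovy"],d["cx"],d["cy"],d["eye"],d["orientation"])
    cv2.imwrite(f"pics/{n}0.png",cv2.resize(d["img"],(800,600),interpolation=cv2.INTER_CUBIC))
print(robot.current_eef_rot(),robot.current_t())
E
```

```text
scene 57.13311544465063 259.15899196239894 187.71242465953466 [1483.0682301   320.69539696  795.17768725] [-2.19460178 -0.01383861  1.95811935]
top 52.01718912368064 256.717325244057 193.20367901374848 [ 218.14885303  -62.9960696  1501.71701809] [-2.94364886 -0.00471698 -1.56012119]
[-3.14003263e+00 -3.09264880e-04  3.24801750e-01] 0.1
```

View pics/top0.png

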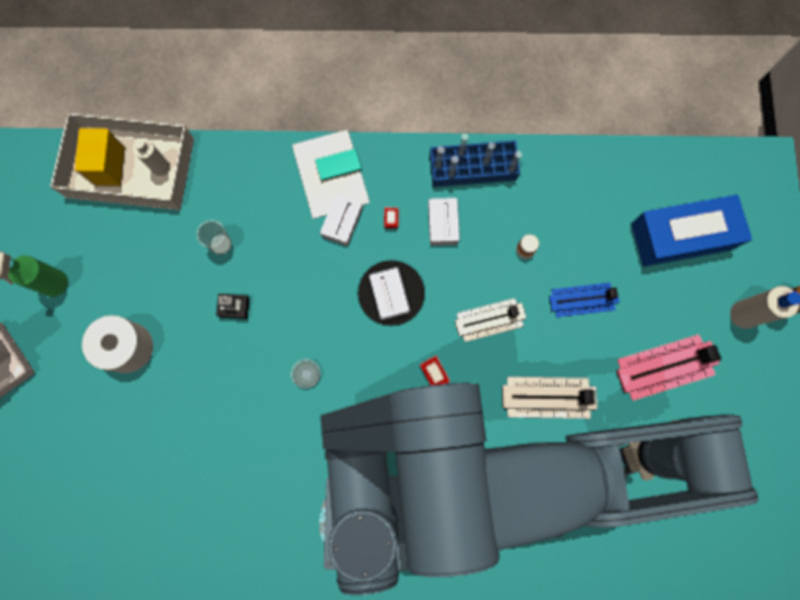

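View pics/scene0.png

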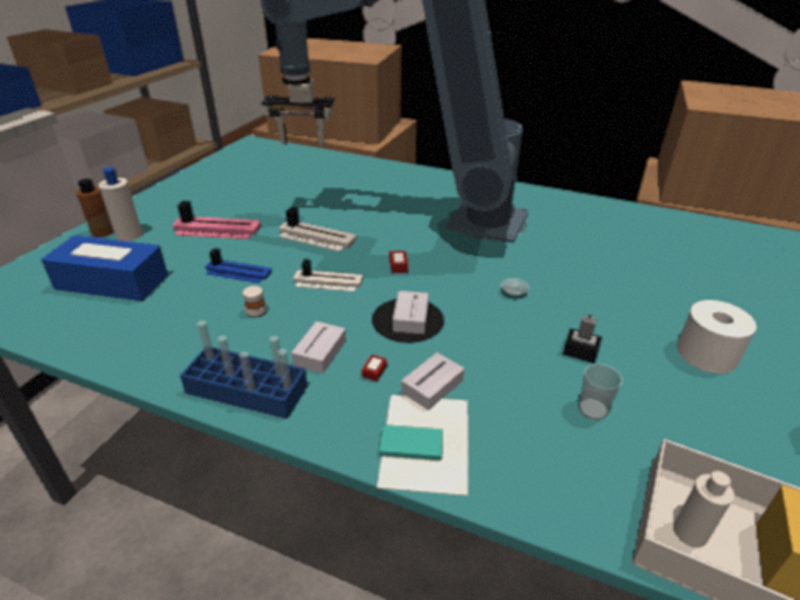

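The top picture (800 px scale) shows the gauge on its stand at (232,306) and the measured mould on the mat at (390,293). The small white scale is at (490,320) with its marker at (514,313), so zero is at the right end. The scene view agrees. Next I'll get rough positions and move in for wrist views.

```bash
python3 - <<'E'
from h import *
D=pickle.load(open("d0.pkl","rb")); d=D["top"]
s=512/800
for n,u,v,z in(("stand",233,306,30),("mould",390,293,35),("scale",490,320,14),("marker",514,313,54),("mouldend1",404,315,35),("mouldend2",376,270,35)):
    print(n,ray(d,[u*s,v*s],z).round())
P=dict(stand=(ray(d,[233*s,306*s],30)[0]),mould=ray(d,[390*s,293*s],35)[0])
W={}
q0=robot.current_eef_rot()
for n in("stand",):
    p=P[n]; robot.move_ptp([p[0]-60,p[1],260],[np.pi,0,np.pi/2])
    W[n]=cam("wrist"); w=W[n]
    print(n,robot.current_tcp_pos(),w["eye"],w["orientation"],w["fovy"],rot(w)[:,2],robot.current_qpos(),robot.current_t())
    cv2.imwrite(f"pics/w_{n}.png",cv2.resize(w["img"],(800,600)))
pickle.dump(W,open("w0.pkl","wb"))
E
```

```text
stand [[498. 342.  30.]]
mould [[534. -39.  35.]]
scale [[ 474. -286.   14.]]
marker [[ 485. -337.   54.]]
mouldend1 [[480. -74.  35.]]
mouldend2 [[592.  -4.  35.]]
stand [438.88444934 341.80654636 259.91902465] [438.15960607 420.99311246 452.80618374] [ 2.85247833e+00  1.67695503e-03 -9.94588659e-04] 67.44891323700469 [-0.00189091 -0.28510168 -0.95849541] [ 4.61296786e-01  2.34136944e-01  1.40024888e+00 -1.83311510e-04
  1.50731957e+00  4.62532207e-01] 3.3167
```

View pics/w_stand.png

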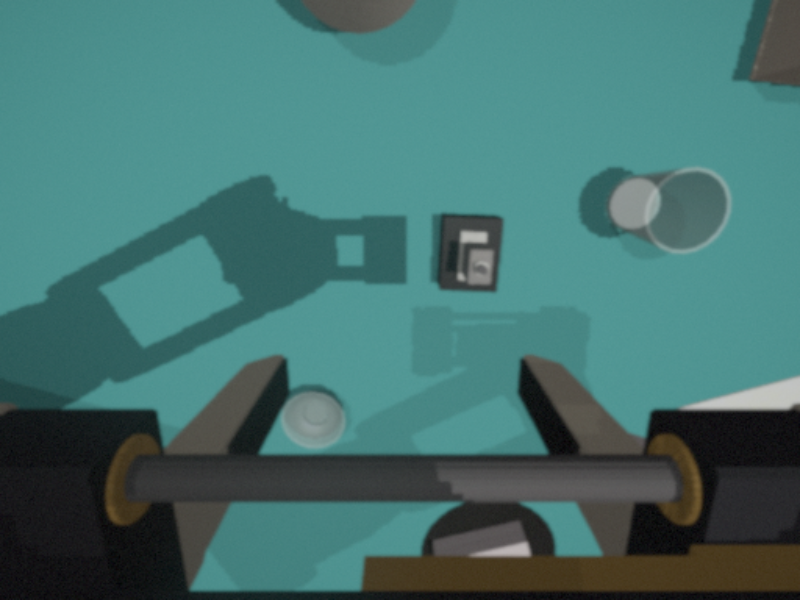

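The wrist view shows the stand at (470,252) and the gauge on it, nearly axis-aligned. I'll move closer over the stand and take a view at mould yaw over the mould.

```bash
python3 - <<'E'
from h import *
W={}
for n,p,y in(("mould",[534,-39,170],np.pi/2+.29),("stand",[497,342,190],np.pi/2)):
    robot.move_ptp(p,[np.pi,0,y]); W[n]=cam("wrist")
    print(n,robot.current_tcp_pos(),robot.current_t())
pickle.dump(W,open("w1.pkl","wb"))
a=[cv2.resize(W[n]["img"][0:260,100:450],(800,594),interpolation=cv2.INTER_CUBIC) for n in W]
cv2.imwrite("pics/w1.png",cv2.resize(np.hstack(a),(800,297))); 
for i,n in enumerate(W): cv2.imwrite(f"pics/w1_{n}.png",a[i])
E
```

```text
mould [534.22163117 -38.05872247 170.32292917] 4.8583
stand [497.49077668 341.02779998 189.97446787] 6.3333
```

View pics/w1_mould.png

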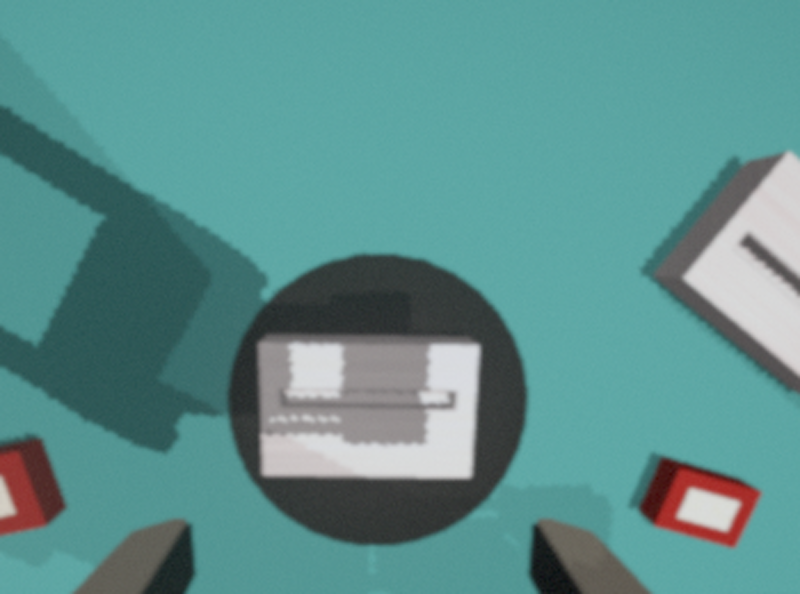

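View pics/w1_stand.png

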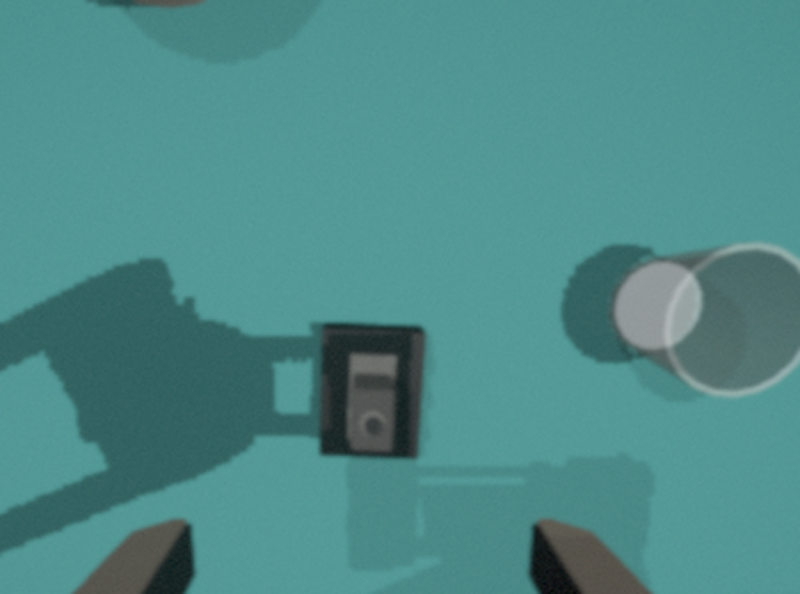

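In the mould crop, the top face corners are (258,342), (481,344), (473,478) and (262,477), and the channel runs (282–455, 391–407), above the middle line. In the stand crop, the stem top is at (373,424), the foot's far edge is at row 353, cols 350–397, and the grip sleeve is visible. Next I'll turn these into positions and check them against the given sizes.

```bash
python3 - <<'E'
from h import *
W=pickle.load(open("w1.pkl","rb"))
o=lambda p:np.array(p)/ (800/350)+[100,0]
m=W["mould"]
c=ray(m,o([(258,342),(481,344),(473,478),(262,477)]),35)[:,:2]
print("mould corners",c.round(1),"sides",[round(np.linalg.norm(c[i]-c[(i+1)%4]),1) for i in range(4)],"ctr",c.mean(0))
v=c[1]-c[0]+c[2]-c[3]; print("yaw",np.arctan2(v[1],v[0]))
k=ray(m,o([(282,399),(455,399)]),35)[:,:2]; print("channel ends",k,"len",np.linalg.norm(k[1]-k[0]),"mid",k.mean(0))
u=v/np.linalg.norm(v); n=np.array([-u[1],u[0]]); print("offset",(k.mean(0)-c.mean(0))@n)
s=W["stand"]
print("stem",ray(s,o([373,424]),100)); 
f=ray(s,o([(350,353),(397,353)]),42);print("foot far edge",f)
print("stand far/near edges z35",ray(s,o([(322,336),(421,338),(418,457),(321,455)]),35))
# masks: bright pixels on stand by saturation -> foot/sleeve yaw; dark blob
hsv=cv2.cvtColor(s["img"],cv2.COLOR_BGR2HSV); msk=((hsv[...,1]<90)).astype(np.uint8)
msk[:130]=0; msk[210:]=0; msk[:,:235]=0; msk[:,300:]=0
cn=max(cv2.findContours(msk,0,2)[0],key=cv2.contourArea); print(cv2.minAreaRect(cn))
g=cv2.cvtColor(s["img"],cv2.COLOR_BGR2GRAY)[140:205:4,236:292:3]; print(g)
E
```

```text
mould corners [[473.8 -19.6]
 [580.4  11.3]
 [600.2 -56.6]
 [493.2 -88.1]] sides [np.float64(111.1), np.float64(70.7), np.float64(111.5), np.float64(71.2)] ctr [536.88813733 -38.25323206]
yaw 0.2838833498707217
channel ends [[492.58690064 -44.25248174]
 [577.15958924 -18.93752162]] len 88.28016121387924 mid [534.87324494 -31.59500168]
offset 6.956077253946234
stem [[501.39065975 345.87044921 100.        ]]
foot far edge [[490.25680783 368.67014027  42.        ]
 [514.66812038 368.67611066  42.        ]]
stand far/near edges z35 [[475.43675918 376.56334609  35.        ]
 [527.55512056 375.52664213  35.        ]
 [527.60506009 309.77176043  35.        ]
 [473.7734991  310.90918219  35.        ]]
((262.15423583984375, 170.79808044433594), (44.58631134033203, 55.03557205200195), 2.385944128036499)
[[124 121 118 119 117 118 120 122 125 126 130 130 132 131 131 131 134 131
  132]
 [102  82  60  52  49  49  51  50  45  48  45  44  42  41  42  41  68 129
  134]
 [ 87  85  62  43  42  43  43  40  40  33  40  40  40  40  40  67  73 115
  132]
 [ 85  82  42  38  42  43  42  39  38  43  36  41  4
[... 382 characters left out ...]
  82  83  85  84  85  66  34  37  58  92 117
  133]
 [ 95  77  56  39  35  54  85  86  85  84  85  86  61  30  38  59  98 119
  131]
 [ 91  78  55  38  39  62  88  86  99 106  92  84  58  32  35  58 100 126
  134]
 [ 84  77  56  39  35  60  85  98  81  62  83  88  57  31  37  61 105 126
  133]
 [ 85  71  45  34  35  59  85  90  77  60  72  82  55  32  38  59 110 120
  134]
 [125  97  37  37  35  48  81  84  86  83  84  85  51  34  39  62 114 126
  132]
 [132 102  36  34  37  37  62  70  76  75  78  78  44  33  40  62 115 131
  134]
 [133 129 122 119 120 116  99  95  94  86  86  80  77  80  77  85 127 131
  134]
 [132 134 133 134 132 126 119 118 117 119 120 121 120 117 118 118 123 123
  122]]
```

Mould sides measure 111×71 (given 110×70) and the channel length 88 (given 89), with an offset of 7. The gauge axis is at (502,346) by both stem and foot edge. That's consistent, so I'll grasp.

```bash
python3 - <<'E'
from h import *
robot.move_gripper(0.55)
robot.move_linear([502,345.8,130]); robot.move_linear([502,345.8,57],speed=80)
print(robot.current_tcp_pos(),robot.current_contact_force())
robot.move_gripper(0.0)
print("w",robot.current_gripper_width()*93,robot.current_finger_force(),robot.current_tcp_pos(),robot.current_contact_force(),robot.current_ft_torque())
robot.move_linear([502,345.8,170],speed=120)
print("w",robot.current_gripper_width()*93,robot.current_contact_force(),robot.current_tcp_pos())
y=np.pi/2+.284
robot.move_ptp([535,-31.6,140],[np.pi,0,y]); robot.sleep(.3)
print(robot.current_tcp_pos(),robot.current_contact_force(),robot.current_t())
d=cam("wrist");cv2.imwrite("pics/h1.png",cv2.resize(d["img"],(800,600),interpolation=cv2.INTER_CUBIC));pickle.dump(d,open("w2.pkl","wb"))
E
```

```text
[502.47095848 346.01547208  57.57174369] [ 0.35000503  0.19295239 -0.00212831]
w 19.336879262703626 29.78494942188263 [502.10918898 345.84478577  57.14817471] [ 0.50748562 -0.14115414  1.35605372] [-0.07258759 -0.04194857  0.04310141]
w 19.245999024527432 [ 0.52876754 -0.11173585 -2.0601321 ] [501.41585005 345.51354272 168.98718773]
[535.13326286 -30.88171163 140.03457737] [-0.48693559 -0.13608607 -1.08738823] 12.2083
```

View pics/h1.png

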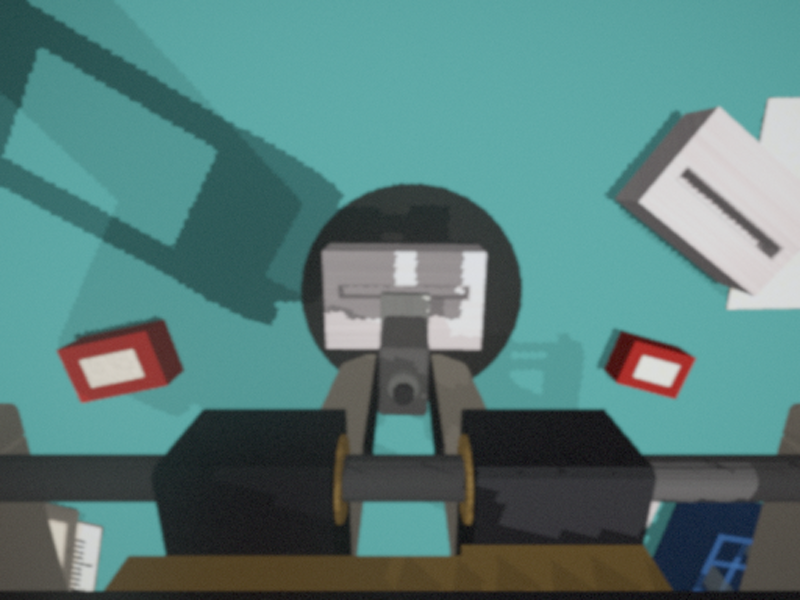

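The gauge is held straight, with the stem at (403,394) and the mould face centred at column 404. I'll check the in-hand offset, then descend in small steps logging the force.

```bash
python3 - <<'E'
from h import *
d=pickle.load(open("w2.pkl","rb"))
t=np.array([535.13,-30.88,140.03]); y=np.pi/2+.284; tx=np.array([np.cos(y),np.sin(y)])
st=ray(d,np.array([403,394])/1.5625,140-22.1+65)[0]
n=tx
print("stem-TCP along tool x",(st[:2]-t[:2])@n)
k=ray(d,(np.array([[340,291.5],[468,293]])/1.5625),35)[:,:2]; print("channel",k.mean(0),"vs (534.87,-31.6) lat diff",(k.mean(0)-[534.87,-31.6])@n)
def F(): return np.mean([robot.current_contact_force() for _ in range(5)],0)
robot.move_linear([535,-31.6,84],speed=80); robot.sleep(.3); f0=F(); print("f0",f0)
for z in np.arange(80,62,-1.5):
    robot.move_linear([535,-31.6,z],speed=20); f=F()-f0
    p=robot.current_tcp_pos(); print(z,p.round(1),f.round(2),round(robot.current_t(),1))
    if f[2]>5: break
E
```

```text
stem-TCP along tool x 0.04690811603516363
channel [534.74450043 -31.73025834] vs (534.87,-31.6) lat diff -0.08987580807770174
f0 [ 0.31447061 -0.29773582 -2.02594318]
80.0 [534.8 -31.5  79.7] [-0.35 -0.27 -0.53] 13.8
78.5 [534.9 -31.6  78.4] [-0.28 -0.41  0.85] 14.0
77.0 [534.9 -31.6  76.9] [-0.69  0.48 -0.12] 14.3
75.5 [534.9 -31.6  75.4] [-0.32  0.36 -0.24] 14.5
74.0 [534.9 -31.6  73.9] [-0.03  0.83  1.11] 14.8
72.5 [534.9 -31.6  72.4] [-0.2   0.28  0.42] 15.0
71.0 [534.9 -31.6  70.9] [-0.26 -0.42 -0.12] 15.3
69.5 [534.9 -31.6  69.4] [-1.19  0.17  0.5 ] 15.5
68.0 [534.9 -31.6  67.9] [ 0.56  0.68 -0.59] 15.8
66.5 [534.9 -31.6  66.4] [ 0.24 -0.37  0.56] 16.0
65.0 [535.1 -31.6  65. ] [0.06 0.14 0.61] 16.3
63.5 [535.2 -31.6  63.7] [-0.09 -0.15  1.91] 16.5
```

The probe is in the channel: there was no contact at 77, and a force step appeared near 64. I'll continue with averaged readings.

```bash
python3 - <<'E'
from h import *
f0=np.array([0,0,-1.85])
def F():
    a=[]
    for _ in range(8): a.append(robot.current_contact_force()); robot.sleep(.02)
    return np.mean(a,0)
z=63.5
while z>53.5:
    f=F()-f0; print(round(z,2),robot.current_tcp_pos().round(2),f.round(2),round(robot.current_t(),1))
    if f[2]>8.5: break
    z-=1 if z>58.6 else .5
    if robot.move_linear([535,-31.6,z],speed=15,f_stop=7): print("stop")
E
```

```text
63.5 [535.14 -31.64  63.67] [-0.06  0.15  2.28] 16.6
62.5 [535.09 -31.62  62.53] [0.2  0.19 2.54] 17.0
61.5 [535.05 -31.59  61.51] [0.27 0.12 2.67] 17.4
60.5 [535.05 -31.59  60.53] [0.15 0.09 2.79] 17.8
59.5 [535.05 -31.61  59.51] [0.57 0.07 2.71] 18.2
58.5 [535.01 -31.61  58.49] [0.41 0.07 3.31] 18.6
58.0 [535.   -31.61  57.99] [ 0.24 -0.08  3.  ] 18.9
57.5 [535.   -31.59  57.48] [0.19 0.2  3.28] 19.3
57.0 [535.14 -31.65  57.13] [0.36 0.22 4.63] 19.7
56.5 [535.18 -31.61  56.68] [ 0.09 -0.04  6.67] 20.1
56.0 [535.2  -31.63  56.19] [ 0.51 -0.12  7.06] 20.5
55.5 [535.2  -31.64  55.76] [0.04 0.1  8.01] 20.9
55.0 [535.26 -31.63  55.39] [-0.01 -0.19  8.34] 21.2
54.5 [535.28 -31.63  54.95] [-0.19  0.51  9.41] 21.6
```

Foot contact came at TCP z≈57.2, and the sleeve is now about 2.3 mm down at about 9 N. I'll hold, take a picture of the stem, then lift in fine steps to pin the probe-contact height.

```bash
python3 - <<'E'
from h import *
robot.sleep(1.2)
d=cam("wrist"); pickle.dump(d,open("w3.pkl","wb"))
cv2.imwrite("pics/h3.png",cv2.resize(d["img"][180:280,180:330],(800,533),interpolation=cv2.INTER_CUBIC))
def F():
    a=[]
    for _ in range(6): a.append(robot.current_contact_force()[2]); robot.sleep(.02)
    return np.mean(a)
print(robot.current_tcp_pos(),F(),robot.current_t())
for z in [58,57.5,57,63.5,64,64.4,64.8,65.2,65.6,66,66.4,67]:
    if z==57: continue
    robot.move_linear([535,-31.6,z],speed=20)
    print(z,robot.current_tcp_pos().round(2),round(F()+1.95,2),round(robot.current_t(),1))
E
```

```text
[535.26452779 -31.64207943  54.94620724] 7.265616875056298 22.975
58 [534.87 -31.53  57.7 ] 3.58 23.4
57.5 [534.88 -31.57  57.27] 3.18 23.8
63.5 [534.9  -31.59  63.58] 2.34 24.3
64 [534.93 -31.58  63.95] 2.7 24.6
64.4 [534.94 -31.59  64.4 ] 2.38 25.0
64.8 [534.94 -31.58  64.72] 1.63 25.4
65.2 [534.63 -31.54  64.98] 0.41 25.7
65.6 [534.95 -31.59  65.56] 0.24 26.1
66 [535.03 -31.6   66.05] 0.58 26.4
66.4 [535.04 -31.6   66.42] -0.07 26.8
67 [535.03 -31.61  67.05] 0.32 27.1
```

View pics/h3.png

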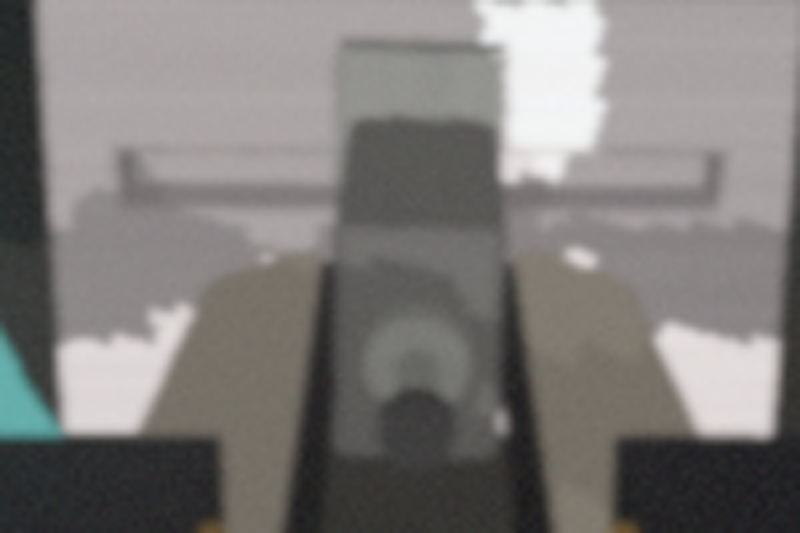

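The picture shows the foot flat and parallel to the mould, with the channel at rows 150–205 passing under it, and the stem raised at (417,425). The probe contacted at about 64.9 and the foot at about 57.2, so the depth is 20−7.7 ≈ 12.3 mm and the marker goes to about 61 mm. Now I'll return the gauge and look at the scale.

```bash
python3 - <<'E'
from h import *
robot.move_linear([535,-31.6,160],speed=150)
robot.move_ptp([502,345.8,160],[np.pi,0,np.pi/2])
robot.move_linear([502,345.8,85],speed=100); robot.sleep(.1)
print(robot.current_tcp_pos(),robot.current_contact_force())
robot.move_linear([502,345.8,59],speed=50)
print(robot.move_linear([502,345.8,56],speed=15,f_stop=4),robot.current_tcp_pos(),robot.current_contact_force())
robot.move_gripper(0.5)
robot.move_linear([502,345.8,190],speed=130)
w={"stand":cam("wrist")}
robot.move_ptp([474,-286,190],[np.pi,0,np.pi/2+.2]); robot.sleep(.2)
w["scale"]=cam("wrist"); print(robot.current_tcp_pos(),robot.current_t())
pickle.dump(w,open("w4.pkl","wb"))
a=w["stand"]["img"][100:240,150:350];b=w["scale"]["img"][20:310,80:430]
cv2.imwrite("pics/s4.png",np.hstack([cv2.resize(a,(286,200)),np.zeros((200,0,3),np.uint8)]))
c=np.zeros((600,800,3),np.uint8);c[:435,:525]=cv2.resize(b,(525,435),interpolation=cv2.INTER_CUBIC);c[:189,530:800]=cv2.resize(a,(270,189),interpolation=cv2.INTER_CUBIC)
cv2.imwrite("pics/s4.png",c)
E
```

```text
[502.69089232 346.09535617  85.98956839] [ 0.03629164 -0.27632662 -2.36747604]
True [502.66107324 346.1119169   56.54195996] [0.11670632 0.32027333 5.04999828]
[ 474.31047272 -285.50625971  190.00621565] 35.6167
```

View pics/s4.png

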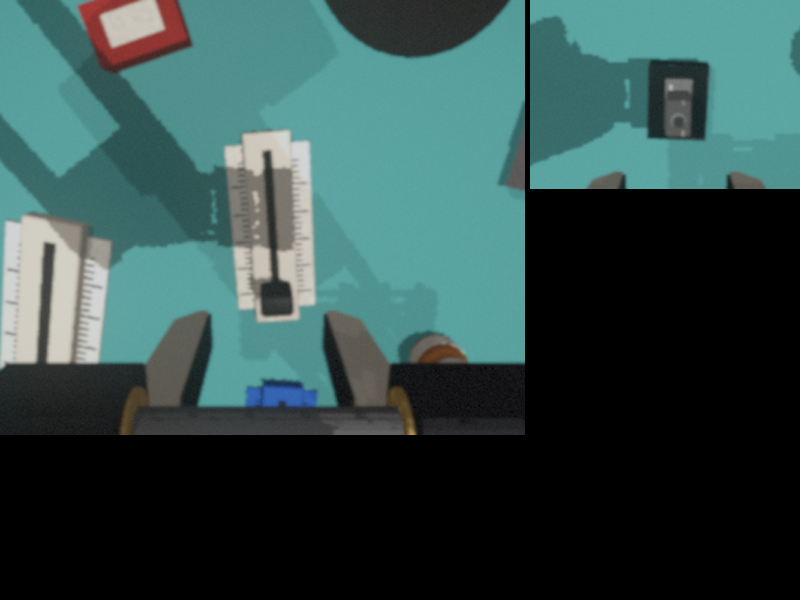

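The gauge stands centred and upright on the stand. The small scale's track ends are at (266,132) and (278,320), the black marker's top is around (276,304), and the larger white scale is at the left. I'll compute its pose and check the length is 170.

```bash
python3 - <<'E'
from h import *
w=pickle.load(open("w4.pkl","rb")); s=w["scale"]; o=lambda p:np.array(p)/1.5+[80,20]
c=ray(s,o([(243,134),(290,132),(299,319),(257,322)]),14)[:,:2]
print(c.round(1),[round(np.linalg.norm(c[i]-c[(i+1)%4]),1) for i in range(4)])
v=c[0]+c[1]-c[2]-c[3]; v/=np.linalg.norm(v); ctr=c.mean(0); print("ctr",ctr,"yaw",np.arctan2(-v[0],v[1]))
g=cv2.cvtColor(s["img"],cv2.COLOR_BGR2GRAY)
m=np.zeros_like(g); m[205:235,245:282]=(g[205:235,245:282]<75); 
m=cv2.morphologyEx(m,cv2.MORPH_OPEN,np.ones((7,7),np.uint8))
cn=max(cv2.findContours(m,0,2)[0],key=cv2.contourArea); x,y,ww,h=cv2.boundingRect(cn); print(x,y,ww,h)
print(g[205:238:2,248:284:2])
for V in (y,y+h): print("marker row",V,"z54",ray(s,[x+ww/2,V],54.5).round(1),"z14",ray(s,[x+ww/2,V],14).round(1))
a=ray(s,[[x,y+h-6],[x+ww,y+h-6]],54.5); print("width",np.linalg.norm(a[1]-a[0]))
top=ray(s,[x+ww/2,y+h],54.5)[0,:2]+10*v
print("top",top,"joint",(top-ctr)@v+60,"lat",(top-ctr)@[v[1],-v[0]])
t=w["stand"];old=pickle.load(open("w1.pkl","rb"))["stand"]
E
```

```text
[[ 438.  -212.2]
 [ 475.4 -202.9]
 [ 519.3 -363.7]
 [ 481.7 -374.5]] [np.float64(38.5), np.float64(166.6), np.float64(39.1), np.float64(168.1)]
ctr [ 478.60994548 -288.31739369] yaw 0.26495927570389205
254 208 20 22
[[116 162 164 150 155 152 111  54  50 129 179 192 195 197 195 184 182 192]
 [112 116 119 114 104 105  82  48  43  65  99 126 159 192 194 178 167 184]
 [103 112 111  82  53  48  46  41  41  41  46  44  87 175 195 188 184 190]
 [115 114 108  61  43  42  43  41  43  41  40  43  59 158 194 187 184 191]
 [139 115 108  61  43  43  44  44  43  44  44  38  47 134 189 173 166 169]
 [151 115 102  56  46  41  42  38  39  42  41  42  44 118 186 180 187 195]
 [184 132 111  64  46  44  44  48  47  50  48  48  51 107 184 182 196 202]
 [178 148 146  82  53  54  56  58  60  59  65  65  63  97 178 188 198 201]
 [189 166 168  85  57  59  60  60  65  65  69  71  62  92 174 189 200 200]
 [194 170 178  96  53  55  56  57  59  62  63  60  60  80 168 183 179 174]
 [167 158 178 101  52  54  55  56  55  55  56  59  58  79 168 175 138 133]
 [125 141 177 103  53  50  51  52  50  51  51  52  55  83 169 179 140 128]
 [124 137 178 132  68  60  61  64  69  76  78  84  92 138 187 183 141 128]
 [128 139 183 183 156 149 159 162 162 173 177 176 180 188 194 181 141 127]
 [128 136 173 183 181 182 187 183 178 174 168 166 164 160 158 149 130 127]
 [129 129 139 140 138 137 136 135 131 132 131 132 129 128 129 129 126 128]
 [129 127 127 128 128 127 127 127 128 127 127 126 126 127 129 127 127 127]]
marker row 208 z54 [[ 487.3 -318.7   54.5]] z14 [[ 490.9 -332.4   14. ]]
marker row 230 z54 [[ 493.2 -346.9   54.5]] z14 [[ 497.6 -364.    14. ]]
width 24.57109360405841
top [ 490.58233866 -337.23824126] joint 9.651124930967974 lat -1.2563060877725394
```

The track measures 39×168 (given 40×170), yaw 0.265. The marker top is at (491,−337), joint about 10 mm, within its 0–20 range. I'll pinch it and slide it to 61 mm.

```bash
python3 - <<'E'
from h import *
yaw=.265; v=np.array([-np.sin(yaw),np.cos(yaw)]); o=[np.pi,0,np.pi/2+yaw]
P=lambda xy,z:[xy[0],xy[1],z]
a=np.array([491,-337.2]); b=a+v*(61-9.7)
robot.move_ptp(P(a,100),o); robot.move_linear(P(a,28),speed=80); robot.move_gripper(0.0)
print(robot.current_gripper_width()*93,robot.current_tcp_pos(),robot.current_contact_force())
robot.move_linear(P(b,28),speed=50); robot.sleep(.2)
print(robot.current_tcp_pos(),b,robot.current_contact_force())
robot.move_gripper(0.55); robot.move_linear(P(b,100),speed=100)
c=np.array([478.6,-288.3])+v*10
robot.move_ptp(P(c,190),o); robot.sleep(.2)
s=cam("wrist"); t=cam("scene"); print(robot.current_t()); pickle.dump((s,t),open("w5.pkl","wb"))
p=np.zeros((600,800,3),np.uint8);p[:,:500]=cv2.resize(s["img"][60:300,160:360],(500,600),interpolation=cv2.INTER_CUBIC)
q=proj(t,[502,346,60])[0].astype(int);p[:300,505:800]=cv2.resize(t["img"][q[1]-30:q[1]+30,q[0]-30:q[0]+29],(295,300),interpolation=cv2.INTER_CUBIC)
cv2.imwrite("pics/f5.png",p)
E
```

```text
0.7487736601189743 [ 490.98423363 -337.15175192   27.96213203] [ 0.11073155 -0.43213472  0.2973123 ]
[ 477.59139943 -287.94432353   27.95004462] [ 477.56405454 -287.6907547 ] [ 0.12396409  0.50201526 -0.55741983]
41.975
```

View pics/f5.png

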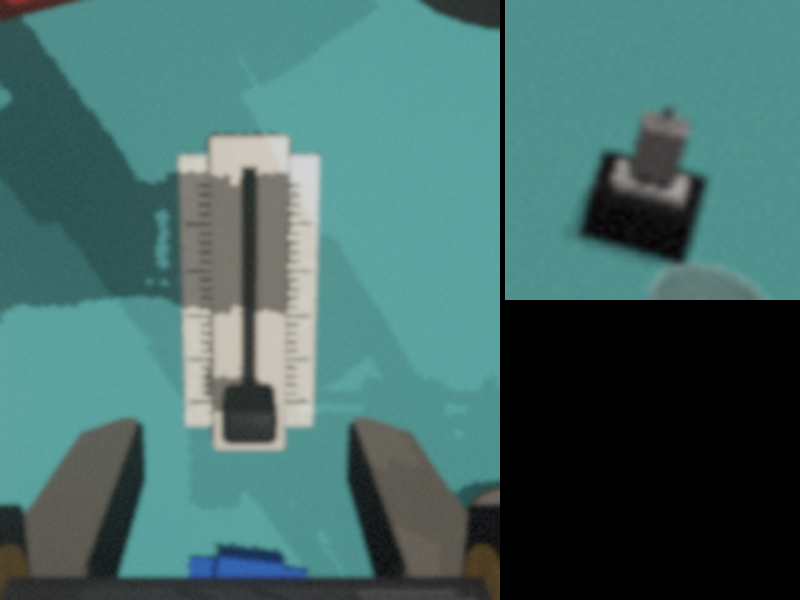

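The fingers closed on nothing (0.7 mm), so the marker is still near zero, its top face at rows 412–442 of the crop and the long ticks at rows 402/359/315/271/224. The gauge stands upright on its stand. I'll re-measure the marker from this view.

```bash
python3 - <<'E'
from h import *
s,t=pickle.load(open("w5.pkl","rb")); o=lambda p:np.array(p)/2.5+[160,60]
c=ray(s,o([(209,135),(289,135),(285,450),(214,450)]),14)[:,:2]
print(c.round(1),[round(np.linalg.norm(c[i]-c[(i+1)%4]),1) for i in range(4)])
v=c[0]+c[1]-c[2]-c[3]; v/=np.linalg.norm(v); ctr=c.mean(0); yaw=np.arctan2(-v[0],v[1]);print("ctr",ctr,"yaw",yaw)
J=lambda p:((p-ctr)@v+60).round(1)
for z in(0,2,14): print("ticks z",z,J(ray(s,o([(200,402),(200,359),(200,315),(200,271),(200,224)]),z)[:,:2]))
print("strip ends z2",J(ray(s,o([(200,155),(200,427)]),2)[:,:2]))
for z in(14,54.5):
  q=ray(s,o([(249,385),(249,412),(249,442)]),z)[:,:2]; print("marker z",z,J(q),q.round(1))
q=ray(s,o([(222,430),(277,430)]),54.5);print("width",np.linalg.norm(q[1]-q[0]))
g=cv2.cvtColor(s["img"],cv2.COLOR_BGR2GRAY);print(g[206:244:2,259])
print(s["eye"],s["orientation"],robot.current_tcp_pos(),robot.current_eef_rot())
old=pickle.load(open("w4.pkl","rb"))["scale"]
print(old["eye"],old["orientation"])
E
```

```text
[[ 436.9 -211.5]
 [ 474.9 -201.2]
 [ 519.9 -364.4]
 [ 481.7 -374.8]] [np.float64(39.3), np.float64(169.3), np.float64(39.6), np.float64(169.4)]
ctr [ 478.3638819  -287.95523449] yaw 0.2683999957326835
ticks z 0 [-1.5 24.2 49.6 74.1 99.3]
ticks z 2 [-0.7 24.9 50.1 74.5 99.5]
ticks z 14 [  4.1  28.8  53.2  76.8 101.1]
strip ends z2 [134.7 -16. ]
marker z 14 [ 13.9  -1.9 -19.8] [[ 490.4 -332.4]
 [ 494.5 -347.7]
 [ 499.3 -365. ]]
marker z 54.5 [28.8 14.8 -1.2] [[ 486.4 -318.1]
 [ 490.1 -331.6]
 [ 494.3 -347. ]]
width 27.080136160992264
[ 54  56  52  48  45  43  44  47  43  48  63  61  56  53  53  80 172 151
 127]
[ 453.98158566 -202.06728578  381.23747488] [2.85632333 0.00362923 0.26509363] [ 475.35330445 -278.213547    188.48232254] [-3.14000077e+00 -2.42275872e-03  1.83568041e+00]
[ 457.64337049 -207.8588017   382.95166498] [2.85309770e+00 1.52165022e-03 2.01331445e-01]
```

```bash
python3 - <<'E'
from h import *
s,t=pickle.load(open("w5.pkl","rb"))
print("expected TCP pixel",proj(s,[[492.6,-340,54.5],[492.6,-340,28],[491,-337,28]]))
yaw=.267; v=np.array([-np.sin(yaw),np.cos(yaw)]); o=[np.pi,0,np.pi/2+yaw]
P=lambda xy,z:[xy[0],xy[1],z]
a=np.array([478.4,-288])+v*(5.5-60)
robot.move_ptp(P(a,75),o); print(robot.current_gripper_width()*93)
robot.move_linear(P(a,26),speed=80)
A=cam("wrist"),cam("scene"); print(robot.current_tcp_pos(),robot.current_gripper_width()*93)
robot.move_gripper(0.2); robot.sleep(.1)
print(robot.current_gripper_width()*93,robot.current_finger_force(),robot.current_contact_force())
B=cam("wrist"),cam("scene"); print(robot.current_t())
pickle.dump((A,B),open("w6.pkl","wb"))
q=proj(B[1],[492,-340,40])[0].astype(int); c=[]
for X in(A,B): c+= [np.vstack([cv2.resize(X[0]["img"][180:380,130:380],(400,300)),cv2.resize(X[1]["img"][q[1]-45:q[1]+45,q[0]-60:q[0]+60],(400,300),interpolation=cv2.INTER_CUBIC)])]
cv2.imwrite("pics/d6.png",np.hstack(c))
E
```

```text
expected TCP pixel [[259.7880805  231.42717288]
 [259.73474284 223.29191915]
 [259.16289667 220.94432684]]
50.8966064861579
[ 493.20352114 -340.99397792   26.62740544] 51.24799493714293
19.001972494577114 2.88535812869668 [-1.95647827 -0.33607999  5.23831513]
44.375
```

View pics/d6.png

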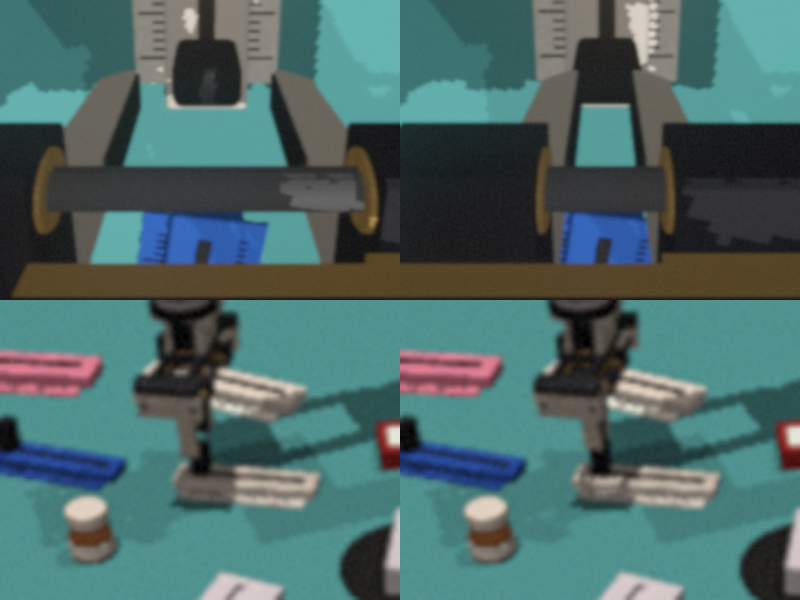

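The top row shows the fingers astride the black marker (top around (207,72)), and after closing they stand at 19 mm though the block is 28 mm. I'll check numerically where the TCP line lies relative to the marker in these images.

```bash
python3 - <<'E'
from h import *
A,B=pickle.load(open("w6.pkl","rb")); yaw=.267; v=np.array([-np.sin(yaw),np.cos(yaw),0]); u=np.array([np.cos(yaw),np.sin(yaw),0])
T=np.array([493.2,-341,26.6]); a=A[0]
crop=lambda q:(q-[130,180])*[400/250,1.5]
print("tips",crop(proj(a,[T-25.6*u,T+25.6*u,T])).round())
print("wrist eye rel",((np.array(a["eye"])-T)@np.c_[u,v,[0,0,1]]).round(1))
for j in(0,5.5,10):
    m=np.array([478.4,-288,0])+v*(j-60)
    print(j,"top +y edge, -y edge, base +y edge",crop(proj(a,[m+10*v+[0,0,54.5],m-10*v+[0,0,54.5],m+10*v+[0,0,14]])).round())
b=B[0]; print("tips closed",crop(proj(b,[T-9.5*u,T+9.5*u])).round())
g=cv2.cvtColor(a["img"],cv2.COLOR_BGR2GRAY); print(g[195:255:3,259],g[195:255:3,252])
print(robot.current_tcp_pos(),robot.current_ft_torque(),robot.current_contact_force(),robot.current_finger_force(),robot.current_gripper_width())
E
```

```text
tips [[151.  67.]
 [264.  67.]
 [207.  67.]]
wrist eye rel [ -1.   79.8 192.6]
0 top +y edge, -y edge, base +y edge [[207.  81.]
 [207. 124.]
 [207.  48.]]
5.5 top +y edge, -y edge, base +y edge [[207.  69.]
 [207. 113.]
 [207.  37.]]
10 top +y edge, -y edge, base +y edge [[207.  59.]
 [207. 103.]
 [207.  29.]]
tips closed [[187.  65.]
 [229.  65.]]
[ 46  44  40  37  32  36  37  34  34  29  40  54  64  61  57  49  51  46
  63 156] [168 139 125 120  43  37  34  36  33  35  34  34  39  38  39  37  40  35
  58 156]
[ 493.10197129 -341.46002425   27.1685483 ] [-0.0100392   0.07226119 -0.01364838] [-0.10748393  0.9125824   5.83172875] 2.883305735886097 0.2051620563989255
```

The picture is ambiguous but there is some contact (finger 3 N, tool z 6 N). A direct test is to slide along the track and see whether the marker comes along, judged numerically from the black blob along the track line.

```bash
cat >> h.py <<'E'
yaw=.267; v3=np.array([-np.sin(yaw),np.cos(yaw),0]); u3=np.array([np.cos(yaw),np.sin(yaw),0]); C3=np.array([478.4,-288,0])
def prof(d,lat=6,z=14):
    "grey level on the track plane along J, beside the slot"
    J=np.arange(-30,146,4); g=cv2.GaussianBlur(cv2.cvtColor(d["img"],cv2.COLOR_BGR2GRAY),(3,3),0)
    q=proj(d,[C3+v3*(j-60)+u3*lat+[0,0,z] for j in J])
    return [(int(j),int(g[int(round(b)),int(round(a))])) for j,(a,b) in zip(J,q) if 0<=a<512 and 0<=b<384]
E
python3 - <<'E'
from h import *
s,_=pickle.load(open("w5.pkl","rb")); print("before",prof(s))
p=robot.current_tcp_pos()
def st(): print(robot.current_tcp_pos().round(1),robot.current_contact_force().round(1),round(robot.current_finger_force(),1),round(robot.current_gripper_width()*93,1),robot.current_t())
b=C3+v3*(15.5-60); b[2]=27
print(robot.move_linear(b,speed=30,f_stop=20)); st()
b=C3+v3*(25.5-60); b[2]=27
print(robot.move_linear(b,speed=30,f_stop=20)); st()
d=cam("wrist"); pickle.dump((d,cam("scene")),open("w7.pkl","wb")); print("after",prof(d),prof(d,-6))
E
```

```text
before [(-30, 127), (-26, 136), (-22, 164), (-18, 89), (-14, 53), (-10, 62), (-6, 65), (-2, 57), (2, 44), (6, 43), (10, 43), (14, 76), (18, 176), (22, 190), (26, 190), (30, 191), (34, 191), (38, 191), (42, 191), (46, 192), (50, 191), (54, 178), (58, 118), (62, 114), (66, 113), (70, 113), (74, 113), (78, 112), (82, 111), (86, 112), (90, 112), (94, 112), (98, 112), (102, 112), (106, 112), (110, 112), (114, 112), (118, 113), (122, 117), (126, 134), (130, 200), (134, 202), (138, 202), (142, 197)]
False
[ 490.  -330.3   27.2] [-0.2  1.6  4.3] 2.5 18.5 44.8583
False
[ 487.5 -320.8   27.1] [-0.4  0.1  5.7] 2.9 18.5 45.3417
after [(-30, 137), (-26, 139), (-22, 194), (-18, 206), (-14, 134), (-10, 30), (-6, 32), (-2, 30), (2, 32), (6, 33), (10, 30), (14, 34), (18, 33), (22, 33), (26, 116), (30, 127), (34, 127), (38, 128), (42, 128), (46, 128), (50, 129), (54, 130), (58, 130), (62, 130), (66, 131), (70, 149), (74, 211), (78, 212), (82, 212), (86, 212), (90, 212), (94, 212), (98, 213), (102, 213), (106, 213), (110, 213), (114, 213), (118, 213), (122, 213), (126, 214), (130, 213), (134, 213), (138, 212), (142, 211)] [(-30, 137), (-26, 137), (-22, 193), (-18, 204), (-14, 135), (-10, 30), (-6, 32), (-2, 31), (2, 32), (6, 32), (10, 31), (14, 31), (18, 33), (22, 33), (26, 110), (30, 121), (34, 126), (38, 126), (42, 126), (46, 127), (50, 127), (54, 127), (58, 127), (62, 128), (66, 128), (70, 132), (74, 204), (78, 206), (82, 208), (86, 207), (90, 207), (94, 200), (98, 209), (102, 204), (106, 209), (110, 204), (114, 209), (118, 204), (122, 206), (126, 206), (130, 211), (134, 211), (138, 211), (142, 210)]
```

The marker's front face moved from J≈14 to 25, so it does follow. I'll check whether closing shifted it first.

```bash
python3 - <<'E'
from h import *
A,B=pickle.load(open("w6.pkl","rb"))
for n,d in(("A",A[0]),("B",B[0])): print(n,[x for x in prof(d) if x[0]<34])
E
```

```text
A [(-30, 140), (-26, 140), (-22, 106), (-18, 33), (-14, 33), (-10, 36), (-6, 35), (-2, 35), (2, 34), (6, 33), (10, 34), (14, 51), (18, 130), (22, 130), (26, 129), (30, 130)]
B [(-30, 137), (-26, 138), (-22, 117), (-18, 31), (-14, 32), (-10, 34), (-6, 33), (-2, 32), (2, 34), (6, 36), (10, 37), (14, 52), (18, 126), (22, 127), (26, 128), (30, 128)]
```

The marker only started moving partway through, so the fingers are pushing it from behind. I'll continue the push to near the target and measure.

```bash
python3 - <<'E'
from h import *
b=C3+v3*(63-60); b[2]=27
print(robot.move_linear(b,speed=40,f_stop=20),robot.current_contact_force().round(1),round(robot.current_finger_force(),1),round(robot.current_gripper_width()*93,1)); robot.sleep(.2)
print(robot.current_tcp_pos(),robot.current_t())
d=cam("wrist"); pickle.dump((d,cam("scene")),open("w8.pkl","wb")); print(prof(d))
E
```

```text
False [-0.5 -0.6  6.4] 3.0 18.8
[ 477.38372353 -284.05859108   27.12425373] 46.725
[(-30, 81), (-26, 58), (-22, 59), (-18, 61), (-14, 59), (-10, 59), (-6, 55), (-2, 75), (2, 202), (6, 208), (10, 208), (14, 208), (18, 208), (22, 203), (26, 44), (30, 32), (34, 34), (38, 33), (42, 32), (46, 31), (50, 32), (54, 35), (58, 36), (62, 46), (66, 129), (70, 130), (74, 130), (78, 131), (82, 131), (86, 132), (90, 133), (94, 133), (98, 134), (102, 134), (106, 135), (110, 186), (114, 218), (118, 219), (122, 219), (126, 219), (130, 219), (134, 220), (138, 220), (142, 219)]
```

Marker and fingers now move one to one. The front face is at J≈63.6, so the centre is at about 53.6 and needs 7.5 mm more. I'll finish the push, release, rise and verify from the clear viewpoint.

```bash
python3 - <<'E'
from h import *
b=C3+v3*(70.5-60); b[2]=27
robot.move_linear(b,speed=30); robot.sleep(.2); d=cam("wrist"); print([x for x in prof(d) if x[0]>40][:12])
robot.move_gripper(0.5); robot.move_linear([b[0],b[1],110],speed=120)
robot.move_ptp([475.9,-278.6,190],[np.pi,0,np.pi/2+yaw]); robot.sleep(.2)
s=cam("wrist"); print("clear z14",prof(s)); print("z54",prof(s,6,54.5)); print(robot.current_t(),robot.current_contact_force())
pickle.dump(s,open("w9.pkl","wb"))
g=cv2.cvtColor(s["img"],cv2.COLOR_BGR2GRAY)
# gauge check from scene vs. earlier picture
t=cam("scene"); t0=pickle.load(open("d0.pkl","rb"))["scene"]; q=proj(t,[502,346,50])[0].astype(int)
c=lambda d:cv2.cvtColor(d["img"],cv2.COLOR_BGR2GRAY)[q[1]-25:q[1]+25,q[0]-25:q[0]+25]
print("stand phase shift px",cv2.phaseCorrelate(c(t0).astype(float),c(t).astype(float)),"mean absdiff",cv2.absdiff(c(t0),c(t)).mean())
E
```

```text
[(42, 34), (46, 35), (50, 36), (54, 35), (58, 35), (62, 36), (66, 37), (70, 50), (74, 133), (78, 133), (82, 133), (86, 134)]
clear z14 [(-30, 128), (-26, 137), (-22, 190), (-18, 196), (-14, 195), (-10, 192), (-6, 190), (-2, 189), (2, 190), (6, 190), (10, 190), (14, 191), (18, 191), (22, 191), (26, 191), (30, 192), (34, 191), (38, 191), (42, 132), (46, 49), (50, 46), (54, 45), (58, 47), (62, 45), (66, 43), (70, 52), (74, 108), (78, 112), (82, 112), (86, 111), (90, 111), (94, 112), (98, 118), (102, 118), (106, 117), (110, 118), (114, 117), (118, 118), (122, 118), (126, 130), (130, 201), (134, 203), (138, 202), (142, 196)]
z54 [(-30, 127), (-26, 127), (-22, 128), (-18, 128), (-14, 128), (-10, 128), (-6, 137), (-2, 190), (2, 196), (6, 196), (10, 195), (14, 195), (18, 195), (22, 196), (26, 196), (30, 196), (34, 196), (38, 197), (42, 197), (46, 197), (50, 196), (54, 136), (58, 48), (62, 46), (66, 46), (70, 46), (74, 42), (78, 54), (82, 113), (86, 117), (90, 117), (94, 117), (98, 117), (102, 118), (106, 117), (110, 117), (114, 118), (118, 117), (122, 118), (126, 118), (130, 178), (134, 202), (138, 203), (142, 202)]
49.65 [0.0872983  0.4070847  0.52971403]
stand phase shift px ((-0.13707045509875115, 0.09120858973425428), 1.0121990440397042) mean absdiff 1.828
```

The marker's front base edge is at about 71.7, so its centre is at about 62 mm, matching the depth I read (about 12.3 mm). The gauge view is unchanged from the start (shift 0.1 px), and the robot touches nothing. Handing in.

```bash
python3 -c "
from bench import robot
print(robot.hand_in())"
```

```text
the job is handed in; nothing more can be done
None
```

I measured the channel at about 12.3 mm, put the gauge back upright on its stand, slid the marker to about 62 mm (12.3 mm × 5) and handed the job in at about 50 s; the hand-in gave no verdict. My pinch on the marker closed on nothing, so I pushed it along the track instead.

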